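Feed a vial rack past the autosampler's stop gate

ROBOT

A 6-joint arm with a two-finger parallel gripper is mounted at the origin on the work surface. World frame = base frame: x ahead of the robot, y to its left, z up, the work surface at z = 0. Lengths are in m, angles in rad, forces in N, time in s.
With the tool pointing down it reaches from about 0.275 to 0.875 m from the base axis. Payload 12.5 kg.
Tool frame: the origin (TCP) lies at the very end of the fingers, on their centre line; the grasp point (between the pads) lies 19 mm behind it; x points along the fingers, y is the direction in which the jaws open and shut, and the axes are right-handed (so a half turn about x gives the same grasp; the last joint's range is limited). The gripper opens to 85 mm and grips with 20 to 120 N. Pads are 22 mm wide; open, the fingers measure 114 mm over their backs; the gripper's body (76 mm by 85 mm) begins 54 mm behind the grasp point. The pads swing forward as they close: fully open they stand 13 mm farther back than shut.
Start: joints at [-0.085, 0.351, 1.652, -0, 1.139, -0.085], TCP at [0.55, 0, 0.231] pointing down, gripper open.
Joint ranges: [-2.75, 2.75], [-0.79, 2.1], [0.01, 2.65], [-1.57, 4.71], [0.07, 3.14], [-2.87, 2.87]. Speed limits (rad/s): [2.22, 2.22, 2.79, 3.14, 3.14, 3.14].

INTERFACE

Orientations are given as a 3x3 rotation matrix whose columns are the frame's x, y, z axes.
In Python, from bench import manip gives the robot as it stands. Calls block until the motion is done:
- manip.move_ptp(position, orientation): joint-space move of the TCP to a pose.
- manip.move_l(position, attitude=None, max_speed=0.15): straight line of the TCP; attitude=None keeps the orientation; max_speed is the mean speed in m/s.
- manip.move_j(angles): joint-space move.
- manip.set_gripper(opening, effort=None): opening from 0.0 (shut) to 1.0 (fully open); effort is the grip in N (None keeps the last); returns when the fingers have stopped.
- manip.dwell(seconds).
- manip.inverse_kinematics(position, orientation): joint angles nearest the present ones, or None.
- manip.grab_frame(name): name is "scene" or "side" or "wrist"; returns (picture, depth): 400x640x3 uint8, red, green, blue; 400x640 float32, m along the optical axis (not along the pixel's ray), 0 where there is no reading.
- manip.get_calibration(name): a dict with "camera_matrix" (3x3 intrinsics, pixels), "R" (3x3) and "t" (3): a world point X has camera coordinates R X + t. Camera axes: x right, y down, z forward; pixel columns grow to the right and rows downward; lengths in m; the calibration is good to about 2 mm. A picture is of the moment at which its call begins: read the wrist's pose just before it. get_calibration takes no time and is no camera call; for the wrist camera it gives the pose at the moment of the call.
A pose or a line that the arm cannot do raises manip.Unreachable and nothing moves.
- manip.sign_off(): hands the job in, once; it reports no verdict.
Trained networks look in the newest picture that a camera, given by its name, has taken for a name from the list of things; names that differ only in an ending like _2 or _b are one class to them, and where a whole thing is asked for, a point or a joint stands for the part that bears it (a point fixed in the world has none). Each returns a list of dicts, best first, with "confidence" (0 to 1); they miss things now and then, are a little off and sometimes report something else, mostly with a low value. They report only what shows in the picture. A call takes as long as a camera call. They do not tell look-alikes from the thing itself.
- manip.look_for(camera, name): "at" ([x, y, z] in m, in world coordinates, good to about 4 mm: the middle of the surface that is visible of it).
Readings, each from a call of its own:
- manip.current_time(): time.
- manip.current_qpos(): joint angles.
- manip.current_joint_vel(): joint speeds.
- manip.current_joint_torque(): joint torques, N m.
- manip.current_ee_pos(): TCP position.
- manip.current_tcp_rot(): TCP orientation.
- manip.current_force(): force on the tool from outside, world axes, zero at the start.
- manip.current_ft_torque(): the same for the moment, N m.
- manip.current_grip_width(): opening from 0.0 (shut) to 1.0 (fully open).
Only numpy, scipy, OpenCV 4.12 (cv2) and the standard library are available. Lean on these libraries where they do the work, as an engineer would, in place of code of your own. Each camera call takes 0.05 s, during which the arm holds its last target.

TASK

Load the full vial rack that stands in the autosampler's feed lane: with one fingertip press the rail beside the lane down to hold the stop gate fully open, and with the other finger push the rack along the lane, keeping the gate down until the whole rack is past it, until the rack is home against the end stop. Then let go so that the gate comes up again behind the rack. Only press and push, never lift or tip the rack, and leave everything else on the bench where it stands.

Things in the scene. Friction and masses are not known exactly. Their poses are not given: they have to be found in the camera images.
- lane: Fixed aluminium feed lane. Origin on the bench top below the gate, on the lane's centre line; x is the way the rack is pushed, y to its left, z up. Lane floor 45 mm above the bench, x = -210 to +102 mm, open at the -x end. Side walls: inner faces at y = -32 and +32 mm, 5 mm thick, tops 65 mm above the bench. Left of it (y = 37 to 135 mm) a grey deck 45 mm high with the gate's hinge (top 57 mm).
- gate (a joint): Angle of the gate and its press rail (one steel piece), rad: 0 gate up (closed), kept there by a spring; grows as the rail is pressed down; fully open from 0.21; hard stop at 0.30. Hinge parallel to the lane's x, at lane y = +60 mm, 52 mm above the bench. The press takes about 3 N at first, 5 to 6 N when open; it springs back when let go.
- rail_top (a point): Top of the press rail, on its middle line, level with the gate (moves with it). The rail is a flat strip 28 mm wide right of the right wall, from lane x = -200 to +30 mm: press it anywhere and slide along it. Middle line: up, at lane y = -55 mm, 85 mm above the bench; at 0.24 rad level, y = -60, 57 mm high; at 0.30 rad 50 mm high. So held open it is 5 to 15 mm above the lane floor.
- gate_top (a point): Middle of the upper edge of the gate (moves with it): a steel tongue 4 mm thick at lane x = 0, y = -28 to 0 mm, that stands up 12 to 18 mm through a 14 mm slot across the lane floor when closed, and sinks wholly below the floor when open.
- home_stop (a point): Foot of the end stop on the centre line, at lane floor height: lane x = +102 mm, the face of the grey intake head (75 mm high, 100 mm long), where the rack's leading face rests when home.
- rack: Full vial rack to load: white plastic block 90 mm long (its x, along the lane), 60 wide, 30 high, with 12 black-capped vials fixed in it, 45.5 mm high in all; 0.2 to 0.4 kg. Origin at the centre of its underside. It starts on the lane floor, its leading face 20 to 60 mm short of the gate. Home: origin at lane x = +57 mm, trailing face 12 mm past the gate.
- rack_tail (a point): Centre of the rack's trailing face (the face to push), 10 mm above its underside.
- spare_rack: Bystander: part-filled vial rack of the same size, on the bench to the right of the lane. Origin at the centre of its underside.
- vial_a: Bystander: loose capped vial, 15 mm across and 45 mm high, standing on the lane's grey deck. Origin at its foot.
- vial_b: Bystander: another such vial on the deck, nearer the gate. Origin at its foot.
- bottle: Bystander: reagent bottle, 60 mm across and 130 mm high, right of the lane's far end. Origin at its foot.
- beaker: Bystander: glass beaker, 60 mm across and 70 mm high, beyond the intake head. Origin at its foot.
- tip_box: Bystander: pipette tip box, 112 x 77 x 62 mm, beyond the intake head. Origin at the centre of its underside.
- marker: Bystander: square-bodied marker pen, 130 mm long and 13 mm thick, lying before the lane's entrance. Origin at the middle of its underside.
Things that resemble listed ones, but are neither listed nor needed, are in the scene too. Leave any purple look-alike of the rack alone.

How it is judged:
On the way, in this order (a step that is already met when the one before it is completed fails the run):
1. the gate is fully open while the whole rack is still before it (value of joint gate above 0.2 rad and x of rack in the frame of lane below -0.047 m), for 0.1 s.
2. the whole rack is past the gate, and the gate is still held open (value of joint gate above 0.19 rad and x of rack in the frame of lane above 0.047 m), for 0.05 s.
At the end, for the whole second after the job is handed in: The rack stands flat on the lane floor, at rest, its leading face within 4 mm of the end stop, and the gate is up again behind it (joint below 0.03 rad) (x of rack in the frame of lane between 0.053 and 0.06 m and y of rack in the frame of lane between -0.005 and 0.005 m and z of rack in the frame of lane between 0.042 and 0.048 m and angle between rack's own z axis and vertical below 0.05 rad and value of joint gate below 0.03 rad and linear speed of rack below 0.01 m/s); the robot touches nothing.
It fails at once if the gate rises (below 0.18 rad) while the rack is over it (value of joint gate below 0.18 rad and x of rack in the frame of lane between -0.0455 and 0.044 m).
It fails at once if the rack is lifted more than 8 mm off the lane floor, or tipped more than 0.15 rad (z of rack in the frame of lane above 0.053 m or angle between rack's own z axis and vertical above 0.15 rad).
It fails at once if a bystander is moved more than 15 mm or knocked over (distance of any of spare_rack, vial_a, vial_b, bottle, beaker, tip_box, marker from where it was at the start of the episode above 0.015 m or angle between any of spare_rack, vial_a, vial_b, bottle, beaker, tip_box's own z axis and vertical above 0.4 rad).
It also fails if it takes over 35 s, if anything falls off the work surface, if the arm or the gripper's body presses on something with over 40 N, if the wrist force passes 120 N, or if a joint passes its speed limit or range.

## Working session

There is one attempt and no reset: what is moved stays moved. The work goes in short steps, each a Python script; the robot and the scene stay as the last script left them, time stands still between calls to the robot, and variables do not carry over. Pictures are saved under pics/ and viewed, and the job is handed in when it is done.

```bash
mkdir -p pics; ls
cat > h.py <<'E'
from bench import manip
import numpy as np, cv2
def snap(n,f):
    p,d=manip.grab_frame(n); cv2.imwrite('pics/'+f,p[:,:,::-1]); np.save('pics/'+f[:-4]+'_d.npy',d); return p,d
def px(n,u,v,d):
    c=manip.get_calibration(n);K=c['camera_matrix'];z=d[int(v),int(u)]
    return np.array(c['R']).T@(np.linalg.inv(K)@np.array([u,v,1])*z-c['t'])
def proj(n,X):
    c=manip.get_calibration(n);q=c['camera_matrix']@(np.array(c['R'])@X+c['t']);return q[:2]/q[2]
E
python3 - <<'E'
from h import *
np.set_printoptions(precision=4,suppress=True)
for n in ("scene","side","wrist"):
    snap(n,n+'0.png')
    for k in ["lane","rail_top","gate_top","home_stop","rack","rack_tail","spare_rack","vial_a","bottle","marker"]:
        try: r=manip.look_for(n,k)
        except Exception as e: r=[];print(n,k,e)
        print(n,k,[(np.round(x['at'],3).tolist(),round(x['confidence'],2), np.round(proj(n,np.array(x['at']))).tolist()) for x in r])
print(manip.current_time())
E
```

```text
pics
scene lane [([0.532, 0.133, 0.051], 0.9, [325.0, 229.0])]
scene rail_top [([0.577, 0.008, 0.086], 0.84, [284.0, 197.0])]
scene gate_top [([0.588, 0.007, 0.082], 0.7, [280.0, 199.0])]
scene home_stop [([0.532, 0.136, 0.051], 0.69, [325.0, 229.0])]
scene rack [([0.544, 0.011, 0.074], 0.89, [295.0, 195.0]), ([0.32, -0.179, 0.025], 0.81, [323.0, 139.0])]
scene rack_tail [([0.318, -0.184, 0.026], 0.96, [322.0, 138.0]), ([0.542, 0.01, 0.075], 0.9, [296.0, 194.0]), ([0.444, 0.085, 0.074], 0.63, [341.0, 197.0]), ([0.533, 0.136, 0.052], 0.35, [325.0, 229.0])]
scene spare_rack [([0.737, -0.017, 0.03], 0.66, [228.0, 231.0])]
scene vial_a [([0.444, 0.088, 0.072], 0.64, [342.0, 197.0])]
scene bottle [([0.737, 0.154, 0.081], 0.81, [258.0, 267.0])]
scene marker [([0.534, -0.212, 0.01], 0.45, [260.0, 163.0]), ([0.531, 0.132, 0.051], 0.28, [325.0, 228.0]), ([0.431, -0.051, 0.07], 0.21, [317.0, 166.0])]
side lane [([0.496, 0.008, 0.046], 0.92, [307.0, 244.0])]
side rail_top [([0.571, -0.032, 0.084], 0.92, [348.0, 233.0]), ([0.425, -0.065, 0.075], 0.17, [288.0, 267.0])]
side gate_top [([0.574, -0.
[... 902 characters left out ...]
0.509, 0.056, 0.042], 0.76, [280.0, 123.0])]
wrist rack [([0.319, -0.169, 0.028], 0.93, [147.0, 292.0]), ([0.541, 0.001, 0.077], 0.89, [309.0, 180.0]), ([0.718, 0.129, 0.089], 0.53, [515.0, 38.0])]
wrist rack_tail [([0.319, -0.172, 0.03], 0.59, [147.0, 295.0]), ([0.536, 0.003, 0.075], 0.56, [304.0, 178.0])]
wrist spare_rack [([0.725, -0.024, 0.026], 0.95, [462.0, 189.0]), ([0.508, 0.057, 0.044], 0.21, [279.0, 121.0])]
wrist vial_a [([0.434, -0.055, 0.079], 0.72, [210.0, 231.0]), ([0.448, 0.081, 0.09], 0.63, [205.0, 98.0])]
wrist bottle [([0.717, 0.131, 0.088], 0.56, [514.0, 36.0]), ([0.51, 0.056, 0.041], 0.17, [281.0, 123.0])]
wrist marker [([0.528, -0.21, 0.011], 0.93, [303.0, 309.0])]
1.65
```

View pics/wrist0.png

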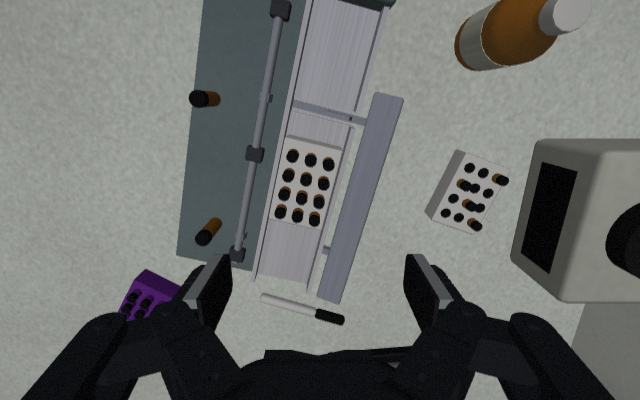

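View pics/scene0.png

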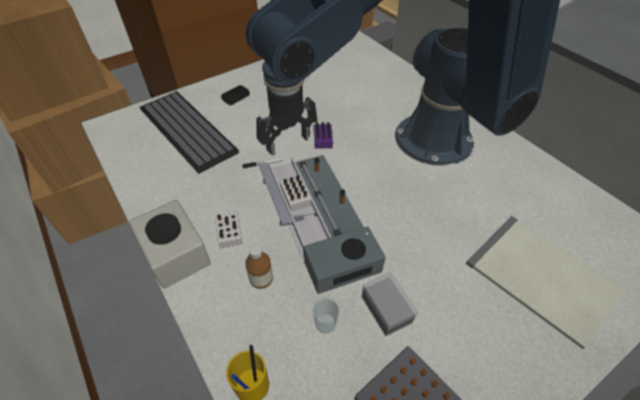

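View pics/side0.png

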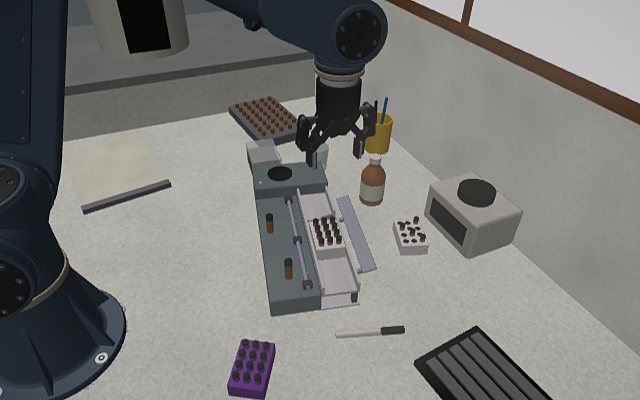

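The wrist picture shows the lane running nearly up the picture. Its entrance is near (280,290), the rack at (308,185), the gate slot at (335,112), the rail from (390,95) to (330,300), and the marker at (303,309). The purple look-alike is at (150,300). Next I'll fit the lane pose to the depth data.

```bash
cat > fit.py <<'E'
from h import *
from scipy.optimize import minimize
np.set_printoptions(precision=4,suppress=True)
def cloud(n,f,step=1):
    d=np.load('pics/'+f);c=manip.get_calibration(n);K=c['camera_matrix']
    v,u=np.mgrid[0:400:step,0:640:step];u=u.ravel();v=v.ravel();z=d[v,u];m=z>0.05
    P=np.linalg.inv(K)@np.stack([u,v,np.ones_like(u)])[:,m]*z[m]
    return (np.array(c['R']).T@(P-np.array(c['t'])[:,None])).T
if __name__=='__main__':
    for n in ("wrist","scene","side"):
        P=cloud(n,n+'0_d.npy'); 
        bench=P[(abs(P[:,2])<0.01)&(P[:,0]>.3)&(P[:,0]<.8)&(abs(P[:,1])<.3)]
        print(n,'bench z',np.median(bench[:,2]),bench[:,2].std(), 'n',len(P))
        # rail
        R=P[(P[:,2]>.079)&(P[:,2]<.091)&(P[:,0]>.5)&(P[:,0]<.68)&(P[:,1]>-.22)&(P[:,1]<.12)]
        box=cv2.minAreaRect((R[:,:2]*1000).astype(np.float32));print('rail',len(R),np.median(R[:,2]),box)
        q=(R[:,:2]-np.median(R[:,:2],0));print(np.median(R[:,:2],0))
    c=manip.get_calibration('wrist');print(c['camera_matrix'],np.array(c['R']),-np.array(c['R']).T@c['t'])
    P=cloud('wrist','wrist0_d.npy')
    # heightmap 2mm px
    H=np.zeros((300,250),np.float32)
    i=((0.30-P[:,1])*500).astype(int)+0; j=((P[:,0]-.35)*500).astype(int); 
    m=(i>=0)&(i<300)&(j>=0)&(j<250)
    np.maximum.at(H,(i[m],j[m]),P[m,2])
    cm=cv2.applyColorMap(np.clip(H/0.11*255,0,255).astype(np.uint8),cv2.COLORMAP_JET)
    cv2.imwrite('pics/hm.png',cv2.resize(cm,None,fx=2,fy=2,interpolation=cv2.INTER_NEAREST))
E
python3 fit.py
```

```text
wrist bench z 0.00046059693187570737 0.0011067586335663817 n 254986
rail 7072 0.08624680353859812 ((555.7760620117188, -20.159881591796875), (230.4874267578125, 93.70818328857422), 76.3436279296875)
[ 0.5867 -0.0074]
scene bench z -0.00023313116752275207 0.001941775970429786 n 254966
rail 864 0.08554153557934482 ((554.84521484375, -19.38019561767578), (230.71743774414062, 93.86817169189453), 76.23157501220703)
[ 0.5801 -0.0109]
side bench z -0.0015060965385758484 0.0017962085414649828 n 255010
rail 1463 0.08424695526222273 ((554.7952880859375, -20.33568572998047), (232.66526794433594, 94.222412109375), 76.4466552734375)
[ 0.5729 -0.0269]
[[299.9134   0.     317.4696]
 [  0.     299.9134 197.1952]
 [  0.       0.       1.    ]] [[ 1.      0.0004  0.0004]
 [ 0.0002 -0.95    0.3124]
 [ 0.0005 -0.3124 -0.95  ]] [0.5493 0.0805 0.3742]
```

View pics/hm.png

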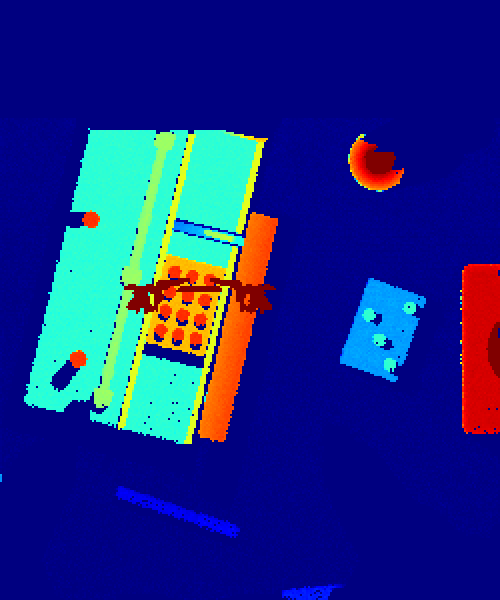

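```bash
cat > fit2.py <<'E'
from fit import *
def model(x,y,r):
    h=np.zeros_like(x)
    inl=(x>-.210)&(x<.102)
    h[inl&(y>-.037)&(y<.037)]=.065
    h[inl&(abs(y)<.032)]=.045
    h[(x>-.2)&(x<.03)&(y<-.041)&(y>-.069)]=.0855
    h[(abs(x-r)<.045)&(abs(y)<.030)]=.075
    h[(x>.102)&(x<.202)&(y>-.037)&(y<.037)]=.075
    return h
def cost(p,P,dz):
    a=p[2];c,s=np.cos(a),np.sin(a);d=P[:,:2]-p[:2]
    x=d@[c,s];y=d@[-s,c]
    sel=(x>-.24)&(x<.11)&(y>-.095)&(y<.036)
    x,y,z=x[sel],y[sel],P[sel,2]-dz
    m=model(x,y,p[3]);e=np.minimum(abs(z-m),.02)
    e[(abs(x)<.012)&(y<.04)&(y>-.06)]=0   # slot
    e[(abs(x-p[3])<.043)&(abs(y)<.028)]=0 # caps
    return e.sum()/sel.sum()
for n,dz in (("wrist",.0005),("scene",0),("side",-.001)):
    P=cloud(n,n+'0_d.npy'); P=P[(P[:,2]<.13)&(abs(P[:,0]-.55)<.25)&(abs(P[:,1])<.32)]
    best=None
    for r0 in(-.07,-.09):
      r=minimize(cost,[.545,.03,np.deg2rad(76.4),r0],args=(P,dz),method='Nelder-Mead',options=dict(initial_simplex=np.array([.545,.03,1.333,r0])+np.vstack([np.zeros(4),np.diag([.015,.03,.04,.02])]),xatol=1e-5,fatol=1e-8,maxiter=800))
      if best is None or r.fun<best.fun:best=r
    print(n,best.x,np.rad2deg(best.x[2]),best.fun*1000)
E
python3 fit2.py
```

```text
wrist [ 0.554   0.0685  1.3312 -0.0766] 76.27419906700943 1.9083487329894997
scene [ 0.5525  0.0676  1.3337 -0.0708] 76.41544894741575 3.547076248001871
side [ 0.5527  0.0668  1.3322 -0.0799] 76.32876571065195 4.571541832710498
```

```bash
cat >> h.py <<'E'
np.set_printoptions(precision=4,suppress=True)
LO=np.array([.5535,.068]);YAW=1.3318;C,S=np.cos(YAW),np.sin(YAW)
def L2W(x,y,z): return np.array([LO[0]+C*x-S*y,LO[1]+S*x+C*y,z])
def W2L(p): d=np.array(p[:2])-LO; return np.array([d@[C,S],d@[-S,C],p[2]])
def ROT(sg): 
    x=np.array([0,0,-1.]);y=sg*np.array([-S,C,0]);return np.stack([x,y,np.cross(x,y)],1)
E
python3 - <<'E'
from h import *
print(manip.current_tcp_rot(), manip.current_force())
best=None
for sg in(1,-1):
    ok=[manip.inverse_kinematics(L2W(x,-.028,z),ROT(sg)) for x,z in((-.141,.13),(-.141,.05),(.0,.05),(0,.13))]
    print(sg,[None if q is None else np.array(q) for q in ok])
q0=manip.current_qpos()
sg=min((1,-1),key=lambda s:abs(np.array(manip.inverse_kinematics(L2W(-.141,-.028,.13),ROT(s)))-q0).max()); print('sg',sg)
manip.set_gripper(.56)
manip.move_ptp(L2W(-.143,-.028,.13),ROT(sg))
print(manip.current_ee_pos(),manip.current_grip_width(),manip.current_force(),manip.current_time())
snap('wrist','w1.png'); 
snap('side','s1.png');print(manip.current_time())
E
```

```text
[[-0.  1. -0.]
 [-0. -0. -1.]
 [-1. -0.  0.]] [-0.2266  0.3314  0.5972]
1 [None, None, None, None]
-1 [array([-0.2216,  0.4807,  1.7356, -0.    ,  0.9253,  0.0174]), array([-0.2216,  0.6054,  1.7729, -0.    ,  0.7633,  0.0174]), array([ 0.0256,  0.6481,  1.6869, -0.    ,  0.8067,  0.2646]), array([ 0.0256,  0.5304,  1.6503, -0.    ,  0.9609,  0.2646])]Traceback (most recent call last):
  File "<stdin>", line 8, in <module>
  File "<stdin>", line 8, in <lambda>
TypeError: unsupported operand type(s) for -: 'NoneType' and 'float'
```

Run:
```python
from h import *
manip.set_gripper(.56)
manip.move_ptp(L2W(-.143,-.028,.13),ROT(-1))
print(manip.current_ee_pos(),manip.current_grip_width(),manip.current_force(),manip.current_time())
snap('wrist','w1.png'); 
snap('side','s1.png');print(manip.current_time())
for k in('rack','rail_top','gate_top'):
    print(k,[(W2L(x['at']),round(x['confidence'],2)) for x in manip.look_for('wrist',k)])
# tip projection
for y in(-.059,.003): print(proj('wrist',L2W(-.143,y,.13)),proj('wrist',L2W(-.143,y,.0855)))
for X in ((-.122,0,.075),(-.2,-.055,.085),(.03,-.055,.085),(-.077-.045,-.03,.075),(-.077+.045,.03,.075)): print(X,proj('wrist',L2W(*X)))
```

```text
[ 0.5474 -0.0773  0.1309] 0.5587831770480128 [1.103  0.0183 1.5147] 2.6833
2.7833
rack [(array([-0.2799,  0.1788,  0.0281]), 0.67), (array([-0.0682, -0.0014,  0.0785]), 0.59)]
rail_top [(array([-0.0729, -0.0454,  0.0884]), 0.7), (array([-0.0908,  0.0411,  0.044 ]), 0.3)]
gate_top [(array([-0.0722, -0.05  ,  0.0847]), 0.96)]
[374.8525 256.4982] [362.8326 223.8997]
[260.3258 256.436 ] [271.9657 223.8193]
(-0.122, 0, 0.075) [277.0657 189.8869]
(-0.2, -0.055, 0.085) [353.5767 294.3271]
(0.03, -0.055, 0.085) [371.6793 -93.    ]
(-0.122, -0.03, 0.075) [320.3281 189.9406]
(-0.032, 0.03, 0.075) [220.9938  46.0416]
```

View pics/w1.png

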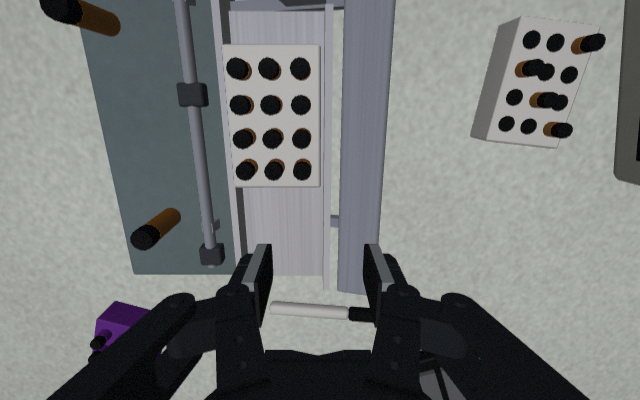

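View pics/s1.png

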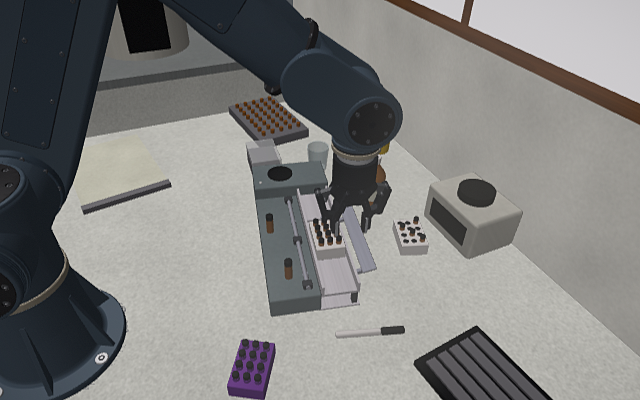

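The wrist picture matches the fit: the rack's trailing edge is at row 186 (I predicted 190), the rail is under the right finger near column 357, and the left finger is over the lane behind the rack. Next I'll descend and look for contact by force.

Run:
```python
from h import *
manip.dwell(.3);f0=manip.current_force();print('f0',f0)
z=.105
hit=None
while z>.058:
    manip.move_l(L2W(-.143,-.028,z),max_speed=.06)
    f=np.array(manip.current_force())-f0
    p=manip.current_ee_pos()
    print(round(z,4),p[2],f)
    if hit is None and f[2]>1.5: hit=p[2];print('HIT')
    if abs(f).max()>15: break
    if hit is not None and z<=hit-.020: break
    z-=.002 if hit is None else .005
print(manip.current_time(),W2L(manip.current_ee_pos()))
```

```text
f0 [-1.215   0.5378 -0.3203]
0.105 0.10475995384122035 [1.234  0.4414 0.1651]
0.103 0.10312941632539774 [ 0.4968 -0.1099  1.2058]
0.101 0.1009455839987564 [ 1.2609 -0.4721  0.6597]
0.099 0.09886537198889347 [ 0.8645 -0.7416  0.2543]
0.097 0.0968513211374464 [ 1.0301 -0.8624 -0.1018]
0.095 0.09485734101535528 [ 1.5225 -1.2317 -0.4576]
0.093 0.0928636704760574 [0.734  0.2513 0.0066]
0.091 0.09085079669682304 [ 1.249  -0.1822  0.648 ]
0.089 0.0888703413884544 [ 1.0373 -1.1692  0.9275]
0.087 0.08687559247549026 [ 0.8482 -1.1642  0.0003]
0.085 0.08487732099022138 [ 1.0703 -0.3391  0.3984]
0.083 0.08312050774472089 [ 0.8357 -1.1777  3.7161]
HIT
0.078 0.07800984928501174 [ 2.4652 -0.0803  3.6488]
0.073 0.07300216023755783 [ 1.1798 -0.7819  3.1777]
0.068 0.06807210916720716 [ 1.5859 -0.3769  4.0838]
0.063 0.06312376610213151 [ 2.0188 -0.0768  4.407 ]
7.55 [-0.143  -0.0281  0.0631]
```

```bash
cat > chk.py <<'E'
from fit import *
def rail(n,f,x0,x1):
    P=cloud(n,f);d=P[:,:2]-LO;x=d@[C,S];y=d@[-S,C]
    m=(x>x0)&(x<x1)&(y<-.049)&(y>-.071)&(P[:,2]>.03)&(P[:,2]<.1)
    yy,zz=y[m],P[m,2]
    if m.sum()<20: return print(n,'few')
    a=np.polyfit(yy,zz,1); print(n,m.sum(),'rail z at -58:',np.polyval(a,-.058),'tilt',a[0],'gate angle est',0.24+a[0])
    for nm,(X0,X1,Y0,Y1) in dict(floor=(-.2,.09,-.02,.02),bench=(-.15,.0,-.14,-.1)).items():
        m=(x>X0)&(x<X1)&(y<Y1)&(y>Y0); print(' ',nm,np.median(P[m,2]))
E
python3 - <<'E'
from chk import *
for z in(.057,.052): manip.move_l(L2W(-.143,-.028,z),max_speed=.06)
manip.dwell(.1);print(manip.current_force(),manip.current_ee_pos())
snap('wrist','w2.png');rail('wrist','w2_d.npy',-.11,-.02)
snap('side','s2.png');rail('side','s2_d.npy',-.11,.02)
print(manip.current_time())
E
```

```text
[0.7433 0.2045 5.2822] [ 0.5469 -0.0776  0.0524]
wrist 9847 rail z at -58: 0.055408051414541366 tilt 0.016843854436473595 gate angle est 0.25684385443647356
  floor 0.08188314056402721
  bench 0.00043399984514551576
side 69 rail z at -58: 0.05339179032025874 tilt 0.06713529155842368 gate angle est 0.3071352915584237
  floor 0.11539235019784794
  bench -0.0016204071704405904
8.25
```

View pics/w2.png

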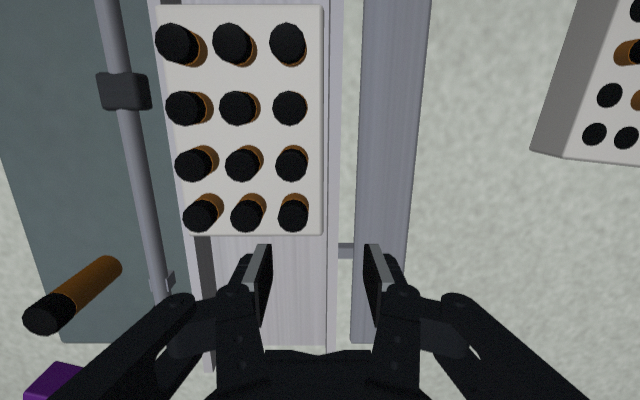

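View pics/s2.png

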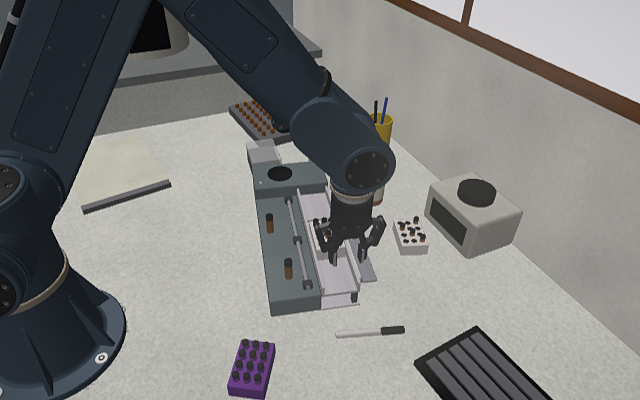

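The gate is about 0.25 rad open (rail level, 55.4 mm high, 5.3 N) and the rack is still before it. Now I'll push.

Run:
```python
from chk import *
u=np.array([C,S,0])
for x in(-.128,-.11,-.09,-.07,-.05,-.03,-.015):
    manip.move_l(L2W(x,-.028,.0515),max_speed=.05)
    f=np.array(manip.current_force());p=W2L(manip.current_ee_pos())
    print(x,p,'fx',f@u,'fy',f@[-S,C,0],'fz',f[2],manip.current_time())
    if abs(f@u)>20 or f[2]>15: print('STOP');break
snap('wrist','w3.png');rail('wrist','w3_d.npy',.0,.03);snap('side','s3.png');snap('scene','c3.png')
```

```text
-0.128 [-0.1277 -0.028   0.052 ] fx 1.4588632659275669 fy -0.3525492800845204 fz 5.50192727952809 8.7
-0.11 [-0.1097 -0.0279  0.052 ] fx 1.0516158603006796 fy -0.0005344468248209278 fz 5.9207644440909135 9.2083
-0.09 [-0.0898 -0.0279  0.0519] fx 0.9620961791089543 fy -0.745546320230293 fz 4.720569819760434 9.7583
-0.07 [-0.0698 -0.0279  0.0519] fx 1.9245095132502221 fy -0.8245742674919196 fz 4.861749824348891 10.3083
-0.05 [-0.0498 -0.0279  0.0519] fx 0.8542999779954401 fy -0.09345232953311317 fz 4.995197889344463 10.8583
-0.03 [-0.0298 -0.0279  0.0519] fx 1.6789954130488975 fy -0.6169039697531085 fz 5.371786024307598 11.4083
-0.015 [-0.0148 -0.0278  0.0519] fx 1.840769142124342 fy 0.6936379606205926 fz 5.478046859450605 11.8583
wrist 2549 rail z at -58: 0.05480744543925527 tilt 0.01962144097986866 gate angle est 0.25962144097986867
  floor 0.08406014647929622
  bench 0.00042062469676312563
```

View pics/w3.png

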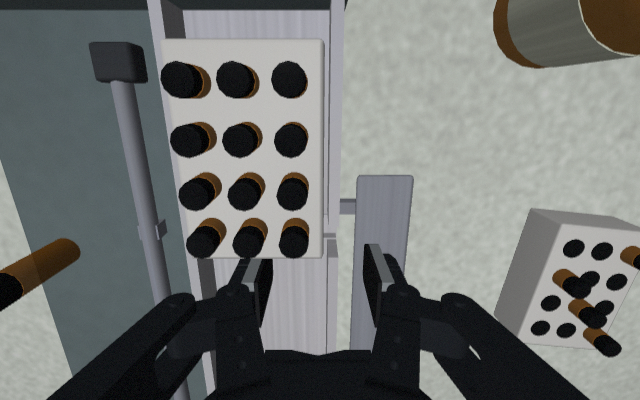

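View pics/c3.png

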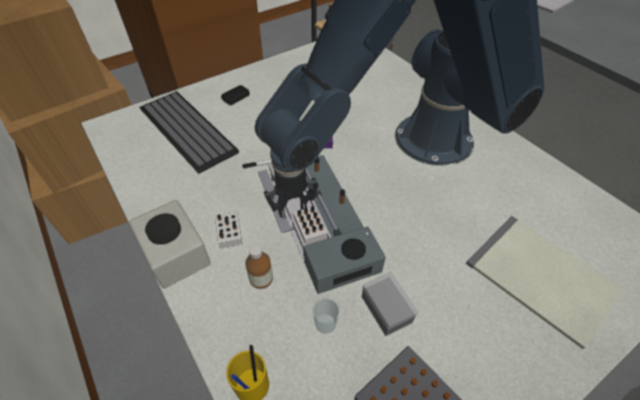

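The rack slides along with the finger (trailing edge at row 257, touching the finger) and the gate stays at about 0.26 rad. Now fine steps to the end stop.

Run:
```python
from chk import *
u=np.array([C,S,0]);x=-.015
while x<.012:
    x+=.004 if x<-.006 else .0015
    manip.move_l(L2W(x,-.028,.0515),max_speed=.03)
    f=np.array(manip.current_force());p=W2L(manip.current_ee_pos())
    print(round(x,4),p[0],'fx',f@u,'fz',f[2],manip.current_time())
    if -(f@u)>6 : print('HOME');break
snap('wrist','w4.png');rail('wrist','w4_d.npy',.01,.03);
print(proj('wrist',L2W(.012,0,.075)),proj('wrist',L2W(.102,0,.075)))
```

```text
-0.011 -0.011146824268021336 fx -0.5414172389202041 fz 5.0115770037371 12.2917
-0.007 -0.007220808305739799 fx -1.7477904643306719 fz 5.5507812281272075 12.575
-0.003 -0.0032497666941458843 fx -1.6791271022186616 fz 5.890889489578219 12.8583
-0.0015 -0.0019676135234400136 fx -3.375667493957746 fz 5.942990043209326 13.1083
0.0 -0.00047759697433503133 fx -2.8830817036488656 fz 6.444610103620415 13.3583
0.0015 0.0009747649493717543 fx -4.439392141946314 fz 5.435625867121239 13.6083
0.003 0.0013593767901412925 fx -12.719812937087125 fz 8.366925251306391 13.8583
HOME
wrist 2537 rail z at -58: 0.0653281786984117 tilt 0.8166016851678346 gate angle est 1.0566016851678346
  floor 0.08830466006347767
  bench 0.0004282648603545227
[257.4528 260.942 ] [241.9416  38.7906]
```

View pics/w4.png

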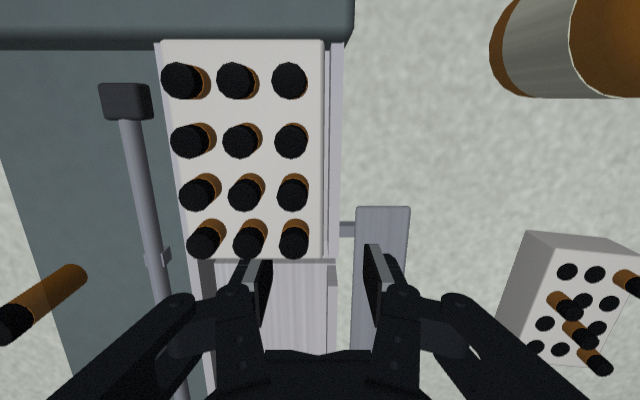

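The rack touches the grey head (row 40), with contact force at TCP x = 1.4 mm as expected. I'll back off a little with the gate still held open, then lift off.

Run:
```python
from chk import *
manip.move_l(L2W(-.005,-.028,.0515),max_speed=.03)
manip.dwell(.1);print(manip.current_force())
manip.move_l(L2W(-.006,-.028,.14),max_speed=.06)
manip.move_l(L2W(-.09,-.028,.22),max_speed=.15)
manip.dwell(.3)
snap('wrist','w5.png');snap('side','s5.png');print(manip.current_time(),manip.current_force())
rail('wrist','w5_d.npy',-.08,.02)
for k in('rack','gate_top','home_stop'): print(k,[(W2L(x['at']),round(x['confidence'],2)) for x in manip.look_for('wrist',k)])
P=cloud('wrist','w5_d.npy');d=P[:,:2]-LO;x=d@[C,S];y=d@[-S,C];z=P[:,2]
m=(abs(y)<.028)&(z>.070)&(z<.079)&(x>-.1)&(x<.105); print('rack top x',np.percentile(x[m],[0.5,1,5,50,99]),'z',np.median(z[m]))
m2=(x>.02)&(x<.09)&(abs(y)<.034)&(z>.072)&(z<.078);print('rack y',np.percentile(y[m2],[1,99]))
m=(abs(x)<.006)&(y>-.026)&(y<-.003);print('gate z',np.percentile(z[m],[50,90,98]))
```

```text
[ 0.3613 -0.7125  5.7416]
17.375 [-0.8407 -0.2128  0.0664]
wrist 2732 rail z at -58: 0.08654939516780048 tilt -0.22115660737111834 gate angle est 0.018843392628881656
  floor 0.22984620763561822
  bench 0.00063578743519737
rack [(array([ 0.0423, -0.0009,  0.0771]), 0.58), (array([-0.0558,  0.0353,  0.0436]), 0.18)]
gate_top [(array([-0.0476, -0.0427,  0.0863]), 0.62)]
home_stop [(array([-0.0544,  0.0371,  0.0443]), 0.65), (array([ 0.0808, -0.1532,  0.0094]), 0.57)]
rack top x [0.012  0.0121 0.0136 0.039  0.0672] z 0.07570633680172648
rack y [-0.0295  0.0294]
gate z [0.04   0.0622 0.0636]
```

View pics/w5.png

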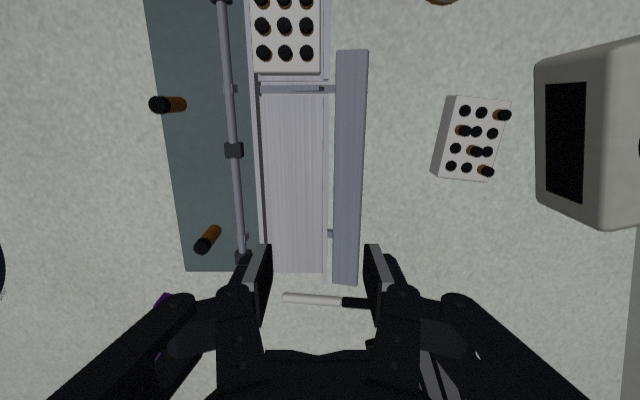

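View pics/s5.png

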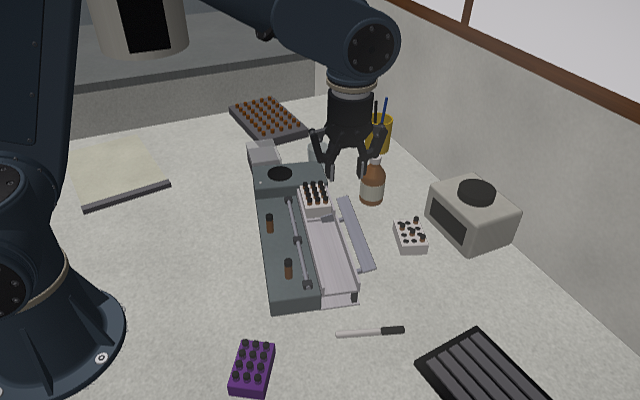

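```bash
python3 -c "
from h import *
print(manip.current_time(),manip.sign_off())"
```

```text
the job is handed in; nothing more can be done
17.525 None
```

I loaded the rack and handed the job in at 17.5 s; no verdict is reported. I pressed the rail with one fingertip, pushed the rack with the other finger to the end stop, backed off about 6 mm with the gate still down, and lifted clear.

- **Gate while pushing:** the depth data put it at about 0.26 rad before the push and again during it, with a steady 5–6 N press. The last reading, at the end stop, was unusable because the finger covered the rail. The tool height had not changed and the press force was still there, so I relied on those.
- **Rack:** the trailing face is 12 mm past the gate, so its origin is at lane x ≈ 57 mm. The top is at 75.7 mm (flat on the floor), it is centred within about 1 mm, and it touches the grey head.
- **Gate after release:** its upper edge stands about 18 mm above the lane floor and the rail is back at about 86 mm. The rail's tilt gives roughly 0.02 rad, which is zero within measurement error.
- **Bystanders:** the ones visible in the last wrist and side pictures look unmoved and upright. The arm touches nothing.
- **Disagreements:** the side camera's rail reading of 0.31 rad came from only 69 points, so I went with the wrist camera. The network's late "home_stop" and "gate_top" points were wrong, and I ignored them.

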